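Put the microscope's loose optics away by kind

TASK

Put the five loose microscope parts on the optical table away by kind: the yellow-ring and blue-ring objectives into the two free bays of the blue tray, the green and red filter cubes into the two free bays of the white tray, and the condenser lens into the orange tray. Each part gets a bay to itself and stands upright on the bay's floor, the way up it stands now, set down gently rather than dropped. Do not tip any part over, and leave the objective and the cube that are already in the trays standing where they are.

Things in the scene. Friction and masses are not known exactly. Their poses are not given: they have to be found in the camera images.
- objective_yellow: Microscope objective, silver barrel, yellow band and shoulder, upright on its brass thread, small lens up. 64 mm high: thread 27 mm diameter to 5.6 mm, straight round barrel 34 mm diameter to 46 mm (grip here), then tapering to a 17 mm nose. About 180 g. Loose; starts upright on the bare table at any yaw. Origin: centre of underside; z up.
- objective_blue: Microscope objective, silver barrel, light blue band and shoulder, upright on its brass thread, small lens up. 64 mm high: thread 27 mm diameter to 5.6 mm, straight round barrel 34 mm diameter to 46 mm (grip here), then tapering to a 17 mm nose. About 180 g. Loose; starts upright on the bare table at any yaw. Origin: centre of underside; z up.
- cube_green: Filter cube, dark grey block with a round green filter in its top and -x side, aluminium plate on +x. 38 x 38 mm, 46 mm high, flat sides, grip across x or y. About 110 g. Loose; starts upright on the bare table at any yaw. Origin: centre of underside; z up, x and y square to the sides.
- cube_red: Filter cube, dark grey block with a round red filter in its top and -x side, aluminium plate on +x. 38 x 38 mm, 46 mm high, flat sides, grip across x or y. About 110 g. Loose; starts upright on the bare table at any yaw. Origin: centre of underside; z up, x and y square to the sides.
- condenser_lens: Condenser lens in a black knurled mount, a wide squat cylinder with a pale domed glass on top: 54 mm diameter up to 37 mm, 44 mm high in all. About 220 g. Loose; starts upright on the bare table at any yaw. Origin: centre of underside; z up.
- objective_tray: Blue objective tray, 68 x 200 mm, three bays in a row along its y axis, a pale round mark on each floor. Bays 58 (x) by 60 mm (y) inside, centred at x = 0, y = -65, 0, +65 mm. +65 holds the stored objective; 0 and -65 are free. Bay floor 4 mm, top of walls and dividers (5 mm thick) 16 mm above the table. Fixed. Origin: centre of underside, at table height; yaw varies. x across, z up.
- cube_tray: White filter-cube tray, 68 x 200 mm, three bays in a row along its y axis, a pale square mark on each floor. Bays 58 (x) by 60 mm (y) inside, centred at x = 0, y = -65, 0, +65 mm. 0 holds the stored cube; -65 and +65 are free. Bay floor 4 mm, top of walls and dividers (5 mm thick) 16 mm above the table. Fixed. Origin: centre of underside, at table height; yaw varies. x across, z up.
- condenser_tray: Orange condenser tray, 88 x 88 mm, one square bay 78 x 78 mm inside, centred, with a large pale round mark on its floor; empty. Bay floor 4 mm, top of walls and dividers (5 mm thick) 16 mm above the table. Fixed. Origin: centre of underside, at table height; yaw varies. z up.
- objective_stored: Microscope objective, silver barrel, green band and shoulder, upright on its brass thread, small lens up. 64 mm high: thread 27 mm diameter to 5.6 mm, straight round barrel 34 mm diameter to 46 mm (grip here), then tapering to a 17 mm nose. About 180 g. Already put away in the +y end bay of its tray; leave it there. Origin: centre of underside; z up.
- cube_stored: Filter cube, dark grey block with a round dark blue filter in its top and -x side, aluminium plate on +x. 38 x 38 mm, 46 mm high, flat sides, grip across x or y. About 110 g. Already put away in the middle bay of its tray; leave it there. Origin: centre of underside; z up, x and y square to the sides. Small bystanders around the parts are under 60 mm tall.

How it is judged (in metres and radians):
At the end, for the whole second after the job is handed in: Loose objectives one each in the free bays of the blue tray, cubes one each in those of the white tray, condenser lens in the orange one, stored parts still in theirs: each within 18 mm of its bay centre in x and y, on the bay floor (within 4 mm), upright within 0.1 rad, released, at rest ((((x of objective_yellow in the frame of objective_tray between -0.018 and 0.018 m and y of objective_yellow in the frame of objective_tray between -0.018 and 0.018 m and z of objective_yellow in the frame of objective_tray between 0.001 and 0.008 m) and (x of objective_blue in the frame of objective_tray between -0.018 and 0.018 m and y of objective_blue in the frame of objective_tray between -0.083 and -0.047 m and z of objective_blue in the frame of objective_tray between 0.001 and 0.008 m)) or ((x of objective_yellow in the frame of objective_tray between -0.018 and 0.018 m and y of objective_yellow in the frame of objective_tray between -0.083 and -0.047 m and z of objective_yellow in the frame of objective_tray between 0.001 and 0.008 m) and (x of objective_blue in the frame of objective_tray between -0.018 and 0.018 m and y of objective_blue in the frame of objective_tray between -0.018 and 0.018 m and z of objective_blue in the frame of objective_tray between 0.001 and 0.008 m))) and (((x of cube_green in the frame of cube_tray between -0.018 and 0.018 m and y of cube_green in the frame of cube_tray between 0.047 and 0.083 m and z of cube_green in the frame of cube_tray between 0.001 and 0.008 m) and (x of cube_red in the frame of cube_tray between -0.018 and 0.018 m and y of cube_red in the frame of cube_tray between -0.083 and -0.047 m and z of cube_red in the frame of cube_tray between 0.001 and 0.008 m)) or ((x of cube_green in the frame of cube_tray between -0.018 and 0.018 m and y of cube_green in the frame of cube_tray between -0.083 and -0.047 m and z of cube_green in the frame of cube_tray between 0.001 and 0.008 m) and (x of cube_red in the frame of cube_tray between -0.018 and 0.018 m and y of cube_red in the frame of cube_tray between 0.047 and 0.083 m and z of cube_red in the frame of cube_tray between 0.001 and 0.008 m))) and x of condenser_lens in the frame of condenser_tray between -0.018 and 0.018 m and y of condenser_lens in the frame of condenser_tray between -0.018 and 0.018 m and z of condenser_lens in the frame of condenser_tray between 0.001 and 0.008 m and x of objective_stored in the frame of objective_tray between -0.018 and 0.018 m and y of objective_stored in the frame of objective_tray between 0.047 and 0.083 m and z of objective_stored in the frame of objective_tray between 0.001 and 0.008 m and x of cube_stored in the frame of cube_tray between -0.018 and 0.018 m and y of cube_stored in the frame of cube_tray between -0.018 and 0.018 m and z of cube_stored in the frame of cube_tray between 0.001 and 0.008 m and angle between each of objective_yellow, objective_blue, cube_green, cube_red, condenser_lens, objective_stored, cube_stored's own z axis and vertical below 0.1 rad and linear speed of each of objective_yellow, objective_blue, cube_green, cube_red, condenser_lens, objective_stored, cube_stored below 0.02 m/s); the robot touches nothing.
It fails at once if a loose part is tipped over (leans more than 35 degrees) (angle between any of objective_yellow, objective_blue, cube_green, cube_red, condenser_lens's own z axis and vertical above 0.61 rad).
It fails at once if a part already stored is moved more than 12 mm or leans more than 20 degrees (distance of any of objective_stored, cube_stored from where it was at the start of the episode above 0.012 m or angle between any of objective_stored, cube_stored's own z axis and vertical above 0.35 rad).
It fails at once if a part is dropped: falls or flies free of the fingers faster than 0.7 m/s (a drop of about 25 mm) ((linear speed of objective_yellow above 0.7 m/s and contact force between the fingers and objective_yellow below 0.05 N) or (linear speed of objective_blue above 0.7 m/s and contact force between the fingers and objective_blue below 0.05 N) or (linear speed of cube_green above 0.7 m/s and contact force between the fingers and cube_green below 0.05 N) or (linear speed of cube_red above 0.7 m/s and contact force between the fingers and cube_red below 0.05 N) or (linear speed of condenser_lens above 0.7 m/s and contact force between the fingers and condenser_lens below 0.05 N)).
It also fails if it takes over 122 s, if anything falls off the work surface, if the arm or the gripper's body presses on something with over 40 N, if the wrist force passes 120 N, or if a joint passes its speed limit or range.

ROBOT

A 6-joint arm with a two-finger parallel gripper is mounted at the origin on the work surface. World frame = base frame: x ahead of the robot, y to its left, z up, the work surface at z = 0. Lengths are in mm, angles in rad, forces in N, time in s.
With the tool pointing down it reaches from about 350 to 775 mm from the base axis. Payload 7.3 kg.
Tool frame: the origin (TCP) lies at the very end of the fingers, on their centre line; the grasp point (between the pads) lies 19 mm behind it; z points along the fingers, y is the line along which they close (so a half turn about z gives the same grasp; the last joint's range is limited). The gripper opens to 92 mm and grips with 3 to 60 N. Pads are 19 mm wide; open, the fingers measure 130 mm over their backs; the gripper's body (75 mm by 190 mm) begins 47 mm behind the grasp point.
Start: joints at [-1.425, 0.342, 1.524, -0, 1.275, -0.146], TCP at [151.052, -502.82, 226.741] pointing down, gripper open.
Joint ranges: [-2.53, 2.53], [-0.77, 2.02], [0.04, 2.7], [-1, 4.14], [0.28, 2.66], [-3.11, 3.11]. Speed limits (rad/s): [2.57, 2.57, 3.14, 3.14, 3.14, 3.14].

INTERFACE

Orientations are given as [roll, pitch, yaw] about the fixed x, y, z axes, in that order (R = Rz(yaw) Ry(pitch) Rx(roll)).
In Python, from plant import get_obs, vision, workorder gives the robot as it stands.
- The arm moves only by the shell command python3 -m pendant 'ROWS' [OPENING]. ROWS is a JSON object of lists of equal length, an entry for each row: "dp": the shift along the tool's x, y, z in m, a list of three; "rotation": the turn, a rotation vector about the tool's x, y, z in rad, a list of three. A call has 1 to 8 rows; each row is the pose to reach, as a shift and turn from the pose commanded when the call began, along the tool's axes at that moment; what a row does not reach only later rows make up. A row lasts 1/8 s, in which the tool goes at most 62.5 mm and 10.7 degrees, less where a joint would pass 70% of its speed; a pose out of reach is approached as far as the arm can. A call with a gripper value outside its range is refused whole. OPENING is the finger opening in m, from 0 to 0.0918, set as the call begins (- or left out, the last holds). The fingers move at their own pace and stop on an object; the grip force is fixed at half the most. Time passes only in rows, so rows that repeat a pose let the fingers close. It gives the time, the measured TCP pose, the force, the opening and the grip force at its end, in the units of the state.
- get_obs(): the state, without advancing time (a new reading comes with each control period).
- vision.capture(name): name is "side" or "top"; returns a dict with "pixels" (400x640x3 uint8, red, green, blue), "vfov" (degrees; the focal length in pixels is half the picture's height over the tangent of half this angle, whatever the lens; pixels are square), "cx", "cy" (the principal point, pixels), "dist" ([k1, k2, p1, p2, k3] as OpenCV has them; the pictures are not rectified), "pose" (4x4, takes a point from camera to world coordinates). Camera axes: x right, y up, looking along -z (the intrinsics and any distortion apply to the point x, -y, -z); pixel columns grow to the right and rows downward; lengths in mm; the calibration is good to about 2 mm. A picture is of the moment at which its call begins. There is no depth.
- workorder.close_job(): hands the job in; it is judged then, once.
The state is a dict: "time": time; "joint_positions": joint angles; "dq": joint speeds; "tau": joint torques, N m; "tool_pos": TCP position; "tcp_rot": TCP orientation; "contact_force": force on the tool from outside, world axes, zero at the start; "moment": the same for the moment, N m; "grip_width": finger opening in mm; "finger_force": force on a finger pad.
Only numpy, scipy, OpenCV 4.12 (cv2) and the standard library are available. Lean on these libraries where they do the work, as an engineer would, in place of code of your own. Each camera call takes 0.05 s, during which the arm holds its last target. There are 200 camera calls.

## Working session

There is one attempt and no reset: what is moved stays moved. The work goes in short steps, Python scripts to look and compute and a shell command to move; the robot and the scene stay as the last step left them, time stands still between calls to the robot, and variables do not carry over. Pictures are saved under pics/ and viewed, at most 14 in all, crops included, and the job is handed in when it is done.

```bash
mkdir -p pics
cat > h.py <<'E'
import numpy as np,cv2
from plant import get_obs,vision,workorder
def cap(n,f):
    c=vision.capture(n); cv2.imwrite(f'pics/{f}.png',c['pixels'][:,:,::-1]); np.save(f'{f}.npy',c,allow_pickle=True); return c
def load(f): return np.load(f'{f}.npy',allow_pickle=True).item()
def K(c):
    f=200/np.tan(np.radians(c['vfov'])/2); return np.array([[f,0,c['cx']],[0,f,c['cy']],[0,0,1]])
def pt(c,uv,z):
    uv=np.array(uv,float).reshape(-1,1,2); n=cv2.undistortPoints(uv,K(c),np.array(c['dist'])).reshape(-1,2)
    P=np.array(c['pose']); d=np.c_[n[:,0],-n[:,1],-np.ones(len(n))]@P[:3,:3].T; o=P[:3,3]
    return (o+d*((z-o[2])/d[:,2])[:,None])[:,:2]
E
python3 - <<'E'
from h import *
for n in('top','side'):
    c=cap(n,n+'0'); print(n,c['pixels'].shape,c['vfov'],c['cx'],c['cy'],c['dist'],np.round(c['pose'],2).tolist())
o=get_obs(); print(o)
E
```

```text
top (400, 640, 3) 48.211072500744294 320.00819957696814 200.42589659322803 [-0.12398965  0.          0.          0.          0.        ] [[-0.03, 1.0, -0.08, 410.66], [-1.0, -0.03, -0.0, 9.67], [-0.0, 0.08, 1.0, 1156.85], [0.0, 0.0, 0.0, 1.0]]
side (400, 640, 3) 54.691154772906565 323.15879519931735 196.5726188990747 [-0.06396749  0.          0.          0.          0.        ] [[-0.87, 0.33, -0.36, 190.14], [-0.49, -0.59, 0.65, 542.64], [0.01, 0.74, 0.67, 624.22], [0.0, 0.0, 0.0, 1.0]]
{'time': 0.1, 'joint_positions': array([-1.42499721e+00,  3.42697472e-01,  1.52493101e+00,  2.46801618e-05,
        1.27538516e+00, -1.46017410e-01]), 'dq': array([ 5.46037709e-05, -2.59826333e-03, -2.34062937e-03,  7.16290998e-04,
       -1.13339210e-04,  1.45461380e-03]), 'tau': array([ 1.21019631e-03, -4.32003701e+01, -2.44695532e+01,  7.19132437e-02,
        5.26160456e-02, -6.17665091e-05]), 'tool_pos': array([ 151.00520115, -502.43652296,  226.08807575]), 'tcp_rot': array([-3.14019022e+00, -2.30101762e-04,  2.91809167e-01]), 'contact_force': array([ 0.26758528,  0.20010462, -0.71669646]), 'moment': array([-0.01132274,  0.00646853,  0.0066748 ]), 'finger_force': 0.0, 'grip_width': 91.69862883959739}
```

View pics/top0.png

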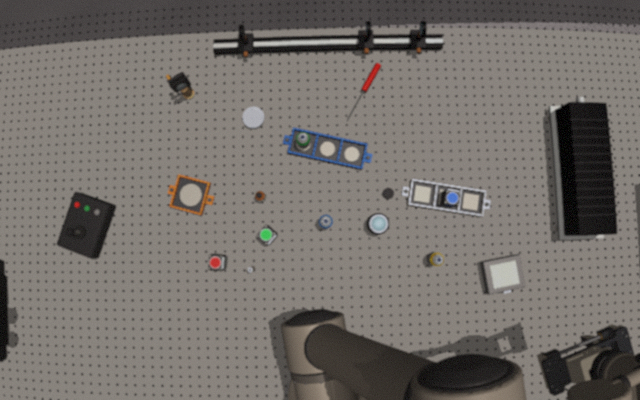

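View pics/side0.png

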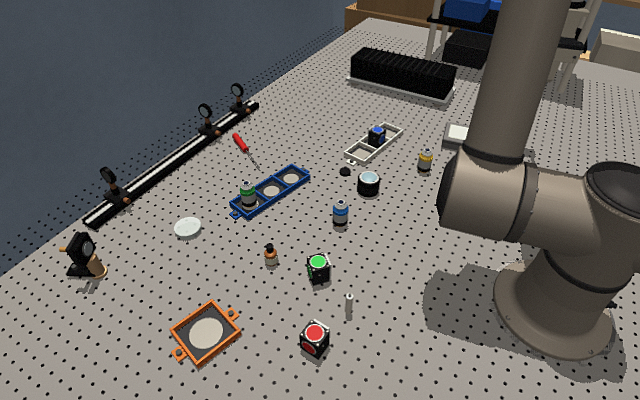

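The top view shows the orange tray at (190,195), the blue tray bays at (303,142 stored), (328,149) and (352,154), and the white tray at (424,194), (453,198 stored) and (471,202). The red cube is at (216,262), green cube (266,235), blue objective (325,221), condenser (378,223) and yellow objective (436,259). The side view shows the same parts, all upright.

Run:
```python
from h import *
for n in('top','side'):
    c=load(n+'0'); im=c['pixels']; h=cv2.cvtColor(im,cv2.COLOR_RGB2HSV)
    rng={'red':((0,150,90),(6,255,255)),'green':((50,120,80),(75,255,255)),'yellow':((18,120,90),(32,255,255)),'blue':((95,60,60),(125,255,255)),'orange':((7,150,120),(17,255,255)),'pale':((0,0,165) if n=='top' else (0,0,150),(40,60,255)),'dark':((0,0,0),(180,255,45))}
    for k,(a,b) in rng.items():
        m=cv2.inRange(h,a,b); N,_,s,ce=cv2.connectedComponentsWithStats(m)
        for i in range(1,N):
            if s[i,4]>=12 and (n=='side' or 110<ce[i][1]<290 and 150<ce[i][0]<500) and s[i,4]<3500 and (n=='top' or ce[i][0]<480 and ce[i][1]>110): 
                z=dict(red=46,green=46,yellow=50,blue=4,orange=16,pale=4,dark=20)[k]
                print(n,k,s[i].tolist(),ce[i].round(1),'z%d'%z,pt(c,ce[i],z).round(0)[0])
im=load('top0')['pixels'][:,:,::-1]
cv2.imwrite('pics/t1.png',cv2.resize(im[125:285,180:500],None,fx=2.5,fy=2.5,interpolation=cv2.INTER_CUBIC))
im=load('side0')['pixels'][:,:,::-1]
cv2.imwrite('pics/s1.png',cv2.resize(im[110:370,165:445],None,fx=2.3,fy=2.3,interpolation=cv2.INTER_CUBIC))
```

```text
top red [211, 258, 8, 9, 59] [214.6 262.2] z46 [352. 276.]
top green [261, 230, 10, 9, 71] [265.6 234.2] z46 [418. 147.]
top yellow [430, 253, 9, 12, 39] [432.4 257.9] z50 [ 349. -265.]
top blue [283, 128, 89, 41, 866] [326.8 148.2] z4 [639. -11.]
top blue [447, 192, 11, 12, 103] [452.  197.5] z4 [ 502. -335.]
top blue [319, 215, 14, 14, 60] [325.4 221.9] z4 [447.  -2.]
top orange [168, 175, 46, 40, 302] [191.  195.4] z16 [523. 344.]
top pale [321, 142, 13, 14, 141] [327.1 148.3] z4 [639. -12.]
top pale [345, 147, 14, 14, 146] [351.4 153.6] z4 [623. -75.]
top pale [181, 185, 20, 20, 307] [190.3 194.5] z4 [527. 349.]
top pale [414, 186, 16, 16, 212] [421.8 193.6] z4 [ 514. -256.]
top pale [463, 194, 16, 16, 202] [470.3 201.3] z4 [ 490. -384.]
top dark [440, 192, 9, 15, 53] [442.9 199.6] z20 [ 495. -306.]
side red [233, 133, 15, 18, 106] [239.5 141.2] z46 [792. -93.]
side red [307, 326, 16, 14, 180] [314.  332.4] z46 [350. 278.]
side red [303, 343, 11, 10, 38] [308.2 347.5] z46 [345. 305.]
side green [240, 186, 15, 9, 55] [247.1 190.8] z46 [654.  55.]
side green [311, 256, 14, 11, 118]
[... 1488 characters left out ...]
 158.]
side dark [340, 167, 10, 9, 75] [344.6 171.5] z20 [ 507. -145.]
side dark [418, 166, 12, 7, 40] [422.8 169.6] z20 [ 338. -250.]
side dark [357, 176, 24, 21, 289] [367.5 188.4] z20 [ 431. -114.]
side dark [236, 199, 21, 8, 56] [247.6 203.3] z20 [647.  67.]
side dark [242, 207, 10, 6, 23] [246.2 210.1] z20 [636.  86.]
side dark [333, 220, 14, 7, 49] [339.  223.5] z20 [437.  21.]
side dark [66, 232, 30, 46, 811] [ 79.4 255.2] z20 [853. 360.]
side dark [264, 243, 9, 10, 55] [269.1 247.7] z20 [529. 151.]
side dark [307, 256, 5, 9, 17] [308.2 259.8] z20 [444. 138.]
side dark [309, 266, 21, 20, 265] [319.8 275.7] z20 [406. 160.]
side dark [298, 332, 31, 28, 254] [316.  346.1] z20 [342. 286.]
```

View pics/t1.png

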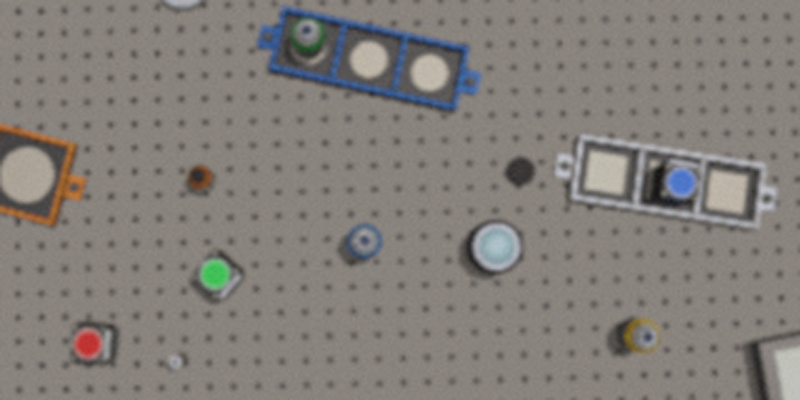

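View pics/s1.png

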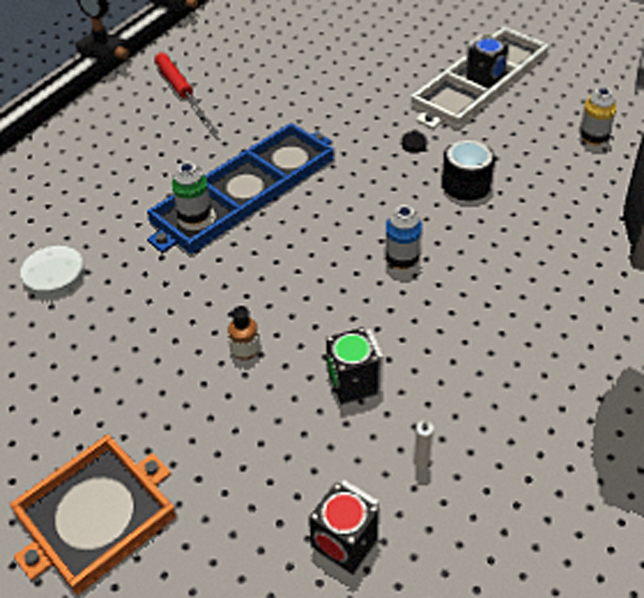

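The top crop shows the objective noses at crop (364,240) for blue and (645,337) for yellow, and the condenser dome at (496,246). The side crop has the blue nose at (404,212), the yellow nose at (604,93) and the dome at (470,155). Next I'll compute those positions and zoom in on the cubes to get their yaw.

Run:
```python
from h import *
t,s=load('top0'),load('side0')
T=lambda u,v:((u+.5)/2.5-.5+180,(v+.5)/2.5-.5+125)
S=lambda u,v:((u+.5)/2.3-.5+165,(v+.5)/2.3-.5+110)
for n,a,b,z in(('blue',T(364,240),S(404,212),64),('yel',T(645,337),S(604,93),64),('cond',T(496,246),S(470,155),41),('stored cube',T(680,183),S(489,46),50),('white+65',T(606,173),S(453,96),4)):
    print(n,pt(t,a,z)[0].round(1),pt(s,b,z)[0].round(1))
im=s['pixels'][:,:,::-1]
a=cv2.resize(im[245:290,297:342],(585,585),interpolation=cv2.INTER_CUBIC)[:,:390+0]
r=[cv2.resize(im[y:y+45,x:x+45],(400,400),interpolation=cv2.INTER_CUBIC) for x,y in((297,245),(292,315))]
cv2.imwrite('pics/cubes.png',np.hstack(r))
```

```text
blue [447.8  -1.6] [445.4   1.6]
yel [ 345.2 -274.8] [ 342.4 -273.1]
cond [ 439.1 -133.6] [ 435.8 -130.5]
stored cube [ 496.9 -320.6] [ 495.4 -317.8]
white+65 [ 512.9 -256.3] [ 514.1 -264.3]
```

View pics/cubes.png

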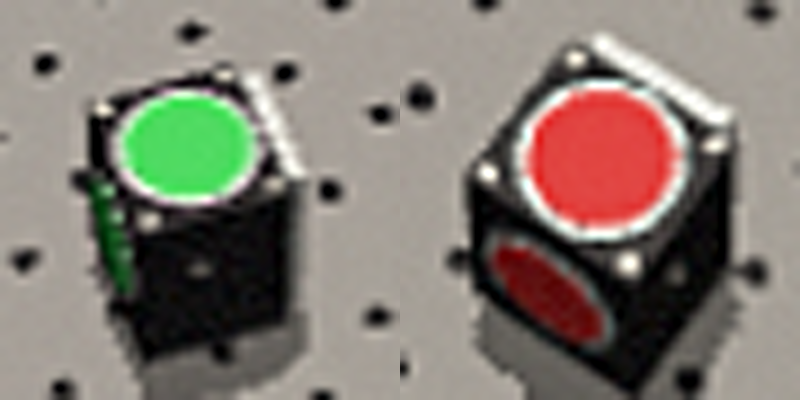

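Screw corners of the top faces: green at crop (103,110), (225,75), (275,183), (150,220), red at (178,58), (315,145), (228,262), (87,172). The aluminium plates are on the upper right.

```bash
cat > go.py <<'E'
import sys
from h import *
from scipy.spatial.transform import Rotation as R
x,y,z,w=map(float,sys.argv[1:5]); o=get_obs()
A=R.from_euler('xyz',o['tcp_rot']); B=R.from_euler('xyz',[np.pi,0,w])
print('t',round(o['time'],2),'pos',o['tool_pos'].round(1),'yaw',o['tcp_rot'][2].round(3),'dp',(A.inv().apply(np.array([x,y,z])-o['tool_pos'])/1000).round(4),'rot',(A.inv()*B).as_rotvec().round(3))
E
python3 - <<'E'
from h import *
s=load('side0')
for n,C,(x,y) in(('g',[(103,110),(225,75),(275,183),(150,220)],(297,245)),('r',[(178,58),(315,145),(228,262),(87,172)],(292,315))):
    uv=[((u+.5)*45/400-.5+x,(v+.5)*45/400-.5+y) for u,v in C]; p=pt(s,uv,46)
    d=np.roll(p,-1,0)-p; print(n,p.mean(0).round(1),np.degrees(np.arctan2(d[:,1],d[:,0])).round(1)%90,np.linalg.norm(d,axis=1).round(1))
E
python3 go.py 344 -274 110 1.33
```

```text
g [416.5 149.5] [49.6 49.1 49.5 49.1] [27.7 30.8 27.7 30.8]
r [349.7 278.1] [84.4 84.6 85.3 84.3] [30.7 27.5 30.9 27.9]
t 0.1 pos [ 151.  -502.4  226.1] yaw 0.292 dp [ 0.2505 -0.1631  0.1164] rot [-1.000e-03 -1.000e-03 -1.038e+00]
```

```bash
python3 -m pendant '{"dp":[[0.25,-0.163,0.116],[0.25,-0.163,0.116],[0.25,-0.163,0.116],[0.25,-0.163,0.116],[0.25,-0.163,0.116],[0.25,-0.163,0.116],[0.25,-0.163,0.116],[0.25,-0.163,0.116]],"rotation":[[0,0,-1.038],[0,0,-1.038],[0,0,-1.038],[0,0,-1.038],[0,0,-1.038],[0,0,-1.038],[0,0,-1.038],[0,0,-1.038]]}' 0.0918; python3 go.py 344 -274 16 1.33
```

```text
time: 1.1
tool_pos: [343.4, -275.5, 110.9]
tcp_rot: [3.141, 0.0, 1.327]
contact_force: [-1.0, -0.4, 0.0]
grip_width: 91.6
finger_force: 0.0
t 1.1 pos [ 343.4 -275.5  110.9] yaw 1.327 dp [0.0016 0.0002 0.0949] rot [ 0.     0.    -0.003]
```

```bash
python3 -m pendant '{"dp":[[0.001,0,0.04],[0.001,0,0.07],[0.001,0,0.09],[0.001,0,0.095],[0.001,0,0.095]],"rotation":[[0,0,0],[0,0,0],[0,0,0],[0,0,0],[0,0,0]]}'; python3 -m pendant '{"dp":[[0,0,0],[0,0,0],[0,0,0],[0,0,0],[0,0,0],[0,0,0],[0,0,0],[0,0,0]],"rotation":[[0,0,0],[0,0,0],[0,0,0],[0,0,0],[0,0,0],[0,0,0],[0,0,0],[0,0,0]]}' 0.02
```

```text
time: 1.72
tool_pos: [343.7, -274.5, 16.1]
tcp_rot: [3.141, 0.0, 1.328]
contact_force: [-0.8, -0.2, -0.9]
grip_width: 91.5
finger_force: 0.0
time: 2.72
tool_pos: [343.8, -273.8, 15.7]
tcp_rot: [-3.142, -0.0, 1.33]
contact_force: [0.1, 0.8, 0.2]
grip_width: 33.0
finger_force: 30.0
```

```bash
python3 -m pendant '{"dp":[[0,0,-0.02],[0,0,-0.05],[0,0,-0.09],[0,0,-0.1],[0,0,-0.1]],"rotation":[[0,0,0],[0,0,0],[0,0,0],[0,0,0],[0,0,0]]}'; python3 go.py 622.5 -74 115 1.33
```

```text
time: 3.35
tool_pos: [343.8, -273.8, 115.6]
tcp_rot: [3.141, 0.0, 1.33]
contact_force: [0.1, -0.2, -2.1]
grip_width: 33.5
finger_force: 30.0
t 3.35 pos [ 343.8 -273.8  115.6] yaw 1.33 dp [0.2605 0.223  0.0006] rot [ 0.  0. -0.]
```

```bash
python3 -m pendant '{"dp":[[0.03,0.025,0],[0.07,0.06,0],[0.11,0.094,0],[0.15,0.128,0],[0.19,0.163,0],[0.23,0.197,0],[0.26,0.223,0],[0.26,0.223,0]],"rotation":[[0,0,0],[0,0,0],[0,0,0],[0,0,0],[0,0,0],[0,0,0],[0,0,0],[0,0,0]]}'; python3 go.py 622.5 -74 19 1.33; python3 -c "
from h import *
a=cap('top','t2')['pixels'][100:220,230:430];b=cap('side','s2')['pixels'][100:220,200:400]
cv2.imwrite('pics/v2.png',cv2.resize(np.hstack([a,b])[:,:,::-1],None,fx=2,fy=2,interpolation=cv2.INTER_CUBIC))"
```

```text
time: 4.35
tool_pos: [623.1, -72.3, 112.6]
tcp_rot: [-3.139, -0.0, 1.333]
contact_force: [-0.1, -0.6, -1.6]
grip_width: 33.4
finger_force: 30.0
t 4.35 pos [623.1 -72.3 112.6] yaw 1.333 dp [-0.0018  0.0001  0.0936] rot [-0.003 -0.     0.003]
```

View pics/v2.png

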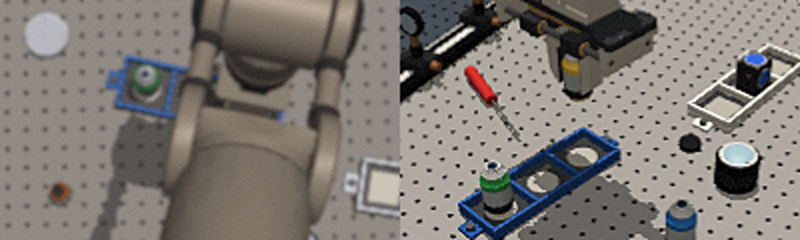

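The side view shows the yellow objective held upright above the end bay, with the stored objective undisturbed. Lowering.

```bash
python3 -m pendant '{"dp":[[-0.001,0,0.03],[-0.001,0,0.06],[-0.001,0,0.08],[-0.001,0,0.088],[-0.001,0,0.091],[-0.001,0,0.0925],[-0.001,0,0.093],[-0.001,0,0.093]],"rotation":[[0,0,0],[0,0,0],[0,0,0],[0,0,0],[0,0,0],[0,0,0],[0,0,0],[0,0,0]]}'; python3 go.py 622.5 -74 19.7 1.33
```

```text
time: 5.45
tool_pos: [622.5, -75.6, 23.2]
tcp_rot: [3.141, 0.0, 1.33]
contact_force: [-0.2, 0.5, -1.9]
grip_width: 33.8
finger_force: 30.0
t 5.45 pos [622.5 -75.6  23.2] yaw 1.33 dp [ 0.0015 -0.0003  0.0035] rot [ 0.001  0.    -0.   ]
```

```bash
python3 -m pendant '{"dp":[[0,0,0.001],[0,0,0.002],[0,0,0.003],[0,0,0.0035],[0,0,0.0035],[0,0,0.0035]],"rotation":[[0,0,0],[0,0,0],[0,0,0],[0,0,0],[0,0,0],[0,0,0]]}'
```

```text
time: 6.2
tool_pos: [622.2, -75.5, 19.7]
tcp_rot: [3.141, 0.0, 1.33]
contact_force: [-2.7, 0.3, 5.3]
grip_width: 33.6
finger_force: 30.0
```

```bash
python3 -m pendant '{"dp":[[0,0,0],[0,0,0],[0,0,0],[0,0,0]],"rotation":[[0,0,0],[0,0,0],[0,0,0],[0,0,0]]}' 0.07;  python3 -m pendant '{"dp":[[0,0,-0.02],[0,0,-0.06],[0,0,-0.1],[0,0,-0.1]],"rotation":[[0,0,0],[0,0,0],[0,0,0],[0,0,0]]}' 0.0918; python3 go.py 446.5 0 112 1.33; python3 go.py 437.5 -132 112 1.33
```

```text
time: 6.7
tool_pos: [622.2, -75.6, 19.1]
tcp_rot: [-3.142, 0.0, 1.33]
contact_force: [0.3, 0.6, -0.4]
grip_width: 67.6
finger_force: 0.0
time: 7.2
tool_pos: [624.3, -76.0, 123.0]
tcp_rot: [3.134, 0.0, 1.33]
contact_force: [-0.1, 0.4, -0.9]
grip_width: 91.7
finger_force: 0.0
t 7.2 pos [624.3 -76.  123. ] yaw 1.33 dp [ 0.0314 -0.1909  0.0096] rot [ 0.007  0.    -0.   ]
t 7.2 pos [624.3 -76.  123. ] yaw 1.33 dp [-0.099  -0.1681  0.0097] rot [ 0.007  0.    -0.   ]
```

```bash
python3 -m pendant '{"dp":[[0.01,-0.05,0],[0.02,-0.11,0],[0.03,-0.17,0],[0.031,-0.19,0.005],[0.031,-0.191,0.006],[0.031,-0.191,0.006]],"rotation":[[0,0,0],[0,0,0],[0,0,0],[0,0,0],[0,0,0],[0,0,0]]}'; python3 go.py 446.5 0 16 1.33
```

```text
time: 7.95
tool_pos: [445.2, -0.2, 113.1]
tcp_rot: [3.141, 0.0, 1.33]
contact_force: [-0.2, -0.1, 0.3]
grip_width: 92.1
finger_force: 0.0
t 7.95 pos [ 4.452e+02 -2.000e-01  1.131e+02] yaw 1.33 dp [0.0005 0.0011 0.0971] rot [ 0.001  0.    -0.   ]
```

```bash
python3 -m pendant '{"dp":[[0,0.001,0.04],[0,0.001,0.07],[0,0.001,0.09],[0,0.001,0.097],[0,0.001,0.097]],"rotation":[[0,0,0],[0,0,0],[0,0,0],[0,0,0],[0,0,0]]}'; python3 -m pendant '{"dp":[[0,0,0],[0,0,0],[0,0,0],[0,0,0],[0,0,0],[0,0,0],[0,0,0]],"rotation":[[0,0,0],[0,0,0],[0,0,0],[0,0,0],[0,0,0],[0,0,0],[0,0,0]]}' 0.02;python3 -m pendant '{"dp":[[0,0,-0.02],[0,0,-0.05],[0,0,-0.09],[0,0,-0.1],[0,0,-0.1],[0,0,-0.1]],"rotation":[[0,0,0],[0,0,0],[0,0,0],[0,0,0],[0,0,0],[0,0,0]]}'; python3 go.py 638 -10.5 115 1.33
```

```text
time: 8.57
tool_pos: [445.7, -0.4, 16.0]
tcp_rot: [-3.141, 0.0, 1.329]
contact_force: [0.4, 0.2, 0.0]
grip_width: 92.0
finger_force: 0.0
time: 9.45
tool_pos: [445.2, -0.1, 16.2]
tcp_rot: [3.141, 0.0, 1.33]
contact_force: [0.8, -0.1, 0.6]
grip_width: 33.5
finger_force: 30.0
time: 10.2
tool_pos: [444.1, 0.0, 114.8]
tcp_rot: [-3.139, 0.0, 1.33]
contact_force: [-0.1, 0.4, -2.3]
grip_width: 33.3
finger_force: 30.0
t 10.2 pos [444.1   0.  114.8] yaw 1.33 dp [ 0.036   0.1908 -0.0007] rot [-0.003  0.    -0.   ]
```

```bash
python3 -m pendant '{"dp":[[0.005,0.025,0],[0.013,0.065,0],[0.02,0.105,0],[0.028,0.145,0],[0.034,0.178,0],[0.036,0.19,0],[0.036,0.19,0],[0.036,0.19,0]],"rotation":[[0,0,0],[0,0,0],[0,0,0],[0,0,0],[0,0,0],[0,0,0],[0,0,0],[0,0,0]]}'; python3 go.py 638 -10.5 25 1.33
```

```text
time: 11.2
tool_pos: [637.0, -10.3, 114.9]
tcp_rot: [-3.139, 0.0, 1.33]
contact_force: [0.1, 0.3, -2.4]
grip_width: 33.2
finger_force: 30.0
t 11.2 pos [637.  -10.3 114.9] yaw 1.33 dp [0.0001 0.0012 0.0899] rot [-0.003  0.    -0.   ]
```

```bash
python3 -m pendant '{"dp":[[0,0.001,0.03],[0,0.001,0.06],[0,0.001,0.08],[0,0.001,0.088],[0,0.001,0.09],[0,0.001,0.09],[0,0.001,0.09]],"rotation":[[0,0,0],[0,0,0],[0,0,0],[0,0,0],[0,0,0],[0,0,0],[0,0,0]]}'; python3 go.py 638 -10.5 20 1.33
```

```text
time: 12.08
tool_pos: [639.7, -10.8, 27.2]
tcp_rot: [3.14, -0.0, 1.33]
contact_force: [-0.8, -0.3, -1.6]
grip_width: 33.4
finger_force: 30.0
t 12.07 pos [639.7 -10.8  27.2] yaw 1.33 dp [-0.0001 -0.0017  0.0072] rot [ 0.002 -0.    -0.   ]
```

```bash
python3 -m pendant '{"dp":[[0,-0.001,0.002],[0,-0.001,0.004],[0,-0.001,0.005],[0,-0.001,0.006],[0,-0.001,0.0065],[0,-0.001,0.0065],[0,-0.001,0.0065],[0,-0.001,0.0065]],"rotation":[[0,0,0],[0,0,0],[0,0,0],[0,0,0],[0,0,0],[0,0,0],[0,0,0],[0,0,0]]}'
```

```text
time: 13.08
tool_pos: [638.2, -10.5, 20.2]
tcp_rot: [3.141, 0.0, 1.33]
contact_force: [-2.7, -0.1, 5.5]
grip_width: 33.4
finger_force: 30.0
```

```bash
python3 -m pendant '{"dp":[[0,0,0],[0,0,0],[0,0,0],[0,0,0]],"rotation":[[0,0,0],[0,0,0],[0,0,0],[0,0,0]]}' 0.07;  python3 -m pendant '{"dp":[[0,0,-0.02],[0,0,-0.06],[0,0,-0.1],[0,0,-0.1],[0,0,-0.1]],"rotation":[[0,0,0],[0,0,0],[0,0,0],[0,0,0],[0,0,0]]}' 0.0918; python3 go.py 437.5 -132 112 0.55
```

```text
time: 13.58
tool_pos: [638.2, -10.5, 19.6]
tcp_rot: [3.142, 0.0, 1.33]
contact_force: [-0.4, -0.3, 1.0]
grip_width: 67.8
finger_force: 0.0
time: 14.2
tool_pos: [637.8, -10.4, 119.1]
tcp_rot: [-3.141, 0.0, 1.33]
contact_force: [0.1, 0.5, 0.7]
grip_width: 92.1
finger_force: 0.0
t 14.2 pos [637.8 -10.4 119.1] yaw 1.33 dp [-0.1659 -0.1655  0.0073] rot [-0.001  0.001  0.78 ]
```

```bash
python3 -m pendant '{"dp":[[-0.03,-0.03,0],[-0.07,-0.07,0],[-0.11,-0.11,0.005],[-0.15,-0.15,0.007],[-0.166,-0.1655,0.007],[-0.166,-0.1655,0.007],[-0.166,-0.1655,0.007],[-0.166,-0.1655,0.007]],"rotation":[[0,0,0.15],[0,0,0.3],[0,0,0.45],[0,0,0.6],[0,0,0.75],[0,0,0.78],[0,0,0.78],[0,0,0.78]]}'; python3 go.py 437.5 -132 15 0.55;python3 -c "
from h import *
a=cap('top','t3')['pixels'][110:230,230:430];b=cap('side','s3')['pixels'][110:230,220:420]
cv2.imwrite('pics/v3.png',cv2.resize(np.hstack([a,b])[:,:,::-1],None,fx=2,fy=2,interpolation=cv2.INTER_CUBIC))"
```

```text
time: 15.2
tool_pos: [438.6, -131.6, 112.4]
tcp_rot: [-3.141, 0.0, 0.553]
contact_force: [0.6, 0.0, -0.3]
grip_width: 92.1
finger_force: 0.0
t 15.2 pos [ 438.6 -131.6  112.4] yaw 0.553 dp [-0.0011 -0.0002  0.0974] rot [-0.     0.     0.003]
```

View pics/v3.png

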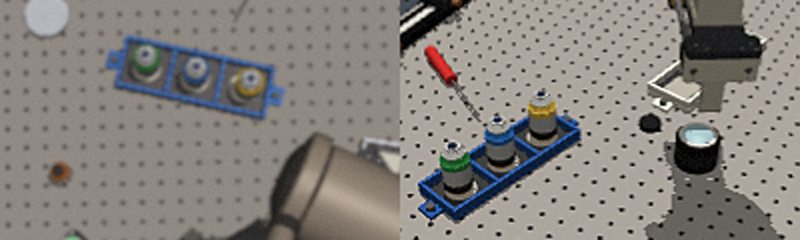

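Both objectives stand upright and centred in their bays, at (195,75) and (247,85) in the crop. The gripper is above the condenser.

```bash
python3 -m pendant '{"dp":[[-0.001,0,0.04],[-0.001,0,0.07],[-0.001,0,0.09],[-0.001,0,0.097],[-0.001,0,0.0975],[-0.001,0,0.0975]],"rotation":[[0,0,0],[0,0,0],[0,0,0],[0,0,0],[0,0,0],[0,0,0]]}'; python3 -m pendant '{"dp":[[0,0,0],[0,0,0],[0,0,0],[0,0,0],[0,0,0],[0,0,0],[0,0,0]],"rotation":[[0,0,0],[0,0,0],[0,0,0],[0,0,0],[0,0,0],[0,0,0],[0,0,0]]}' 0.04;python3 -m pendant '{"dp":[[0,0,-0.02],[0,0,-0.05],[0,0,-0.09],[0,0,-0.1],[0,0,-0.1],[0,0,-0.1]],"rotation":[[0,0,0],[0,0,0],[0,0,0],[0,0,0],[0,0,0],[0,0,0]]}'; python3 go.py 525.5 351 115 1.33
```

```text
time: 16.05
tool_pos: [437.6, -132.9, 15.9]
tcp_rot: [3.14, -0.001, 0.55]
contact_force: [0.1, -0.1, -0.1]
grip_width: 91.8
finger_force: 0.0
time: 16.92
tool_pos: [437.0, -132.8, 15.3]
tcp_rot: [3.141, 0.0, 0.55]
contact_force: [-0.8, 0.8, 1.4]
grip_width: 53.6
finger_force: 30.0
time: 17.68
tool_pos: [436.1, -132.3, 113.8]
tcp_rot: [-3.139, 0.002, 0.55]
contact_force: [-0.7, 0.4, -3.3]
grip_width: 53.4
finger_force: 30.0
t 17.68 pos [ 436.1 -132.3  113.8] yaw 0.55 dp [ 0.3287 -0.3653 -0.0009] rot [-0.003  0.001 -0.78 ]
```

```bash
python3 -m pendant '{"dp":[[0.015,-0.017,0],[0.04,-0.045,0],[0.075,-0.083,0],[0.11,-0.122,0],[0.145,-0.161,0],[0.18,-0.2,0],[0.215,-0.239,0],[0.25,-0.278,0]],"rotation":[[0,0,0],[0,0,0],[0,0,0],[0,0,0],[0,0,0],[0,0,0],[0,0,0],[0,0,0]]}'; python3 -m pendant '{"dp":[[0.035,-0.039,0],[0.06,-0.067,0],[0.075,-0.083,0],[0.079,-0.087,0],[0.079,-0.087,0],[0.079,-0.087,0],[0.079,-0.087,0],[0.079,-0.087,0]],"rotation":[[0,0,-0.1],[0,0,-0.25],[0,0,-0.4],[0,0,-0.55],[0,0,-0.7],[0,0,-0.78],[0,0,-0.78],[0,0,-0.78]]}'; python3 go.py 525.5 351 24 1.33
```

```text
time: 18.68
tool_pos: [504.2, 236.5, 113.3]
tcp_rot: [-3.141, 0.003, 0.55]
contact_force: [0.2, -0.5, -2.1]
grip_width: 53.5
finger_force: 30.0
time: 19.68
tool_pos: [526.4, 350.2, 114.0]
tcp_rot: [-3.14, 0.001, 1.328]
contact_force: [-0.3, -0.7, -2.6]
grip_width: 53.4
finger_force: 30.0
t 19.68 pos [526.4 350.2 114. ] yaw 1.328 dp [ 0.0007 -0.001   0.09  ] rot [-0.001  0.001 -0.002]
```

```bash
python3 -m pendant '{"dp":[[0,-0.001,0.03],[0,-0.001,0.06],[0,-0.001,0.08],[0,-0.001,0.087],[0,-0.001,0.089],[0,-0.001,0.089],[0,-0.001,0.089],[0,-0.001,0.089]],"rotation":[[0,0,0],[0,0,0],[0,0,0],[0,0,0],[0,0,0],[0,0,0],[0,0,0],[0,0,0]]}'; python3 go.py 525.5 351 19.3 1.33
```

```text
time: 20.68
tool_pos: [526.1, 350.8, 26.8]
tcp_rot: [3.141, -0.001, 1.33]
contact_force: [0.2, 0.4, -2.5]
grip_width: 53.3
finger_force: 30.0
t 20.68 pos [526.1 350.8  26.8] yaw 1.33 dp [ 0.0001 -0.0006  0.0075] rot [ 0.001 -0.001 -0.   ]
```

```bash
python3 -m pendant '{"dp":[[0,0,0.002],[0,0,0.004],[0,0,0.005],[0,0,0.006],[0,0,0.0065],[0,0,0.007],[0,0,0.007],[0,0,0.007]],"rotation":[[0,0,0],[0,0,0],[0,0,0],[0,0,0],[0,0,0],[0,0,0],[0,0,0],[0,0,0]]}'
```

```text
time: 21.68
tool_pos: [525.9, 350.7, 19.3]
tcp_rot: [3.141, -0.0, 1.33]
contact_force: [-0.9, 0.1, -0.4]
grip_width: 53.6
finger_force: 30.0
```

```bash
python3 -m pendant '{"dp":[[0,0,0.0007],[0,0,0.0007],[0,0,0.0007]],"rotation":[[0,0,0],[0,0,0],[0,0,0]]}'; python3 -m pendant '{"dp":[[0,0,0],[0,0,0],[0,0,0],[0,0,0]],"rotation":[[0,0,0],[0,0,0],[0,0,0],[0,0,0]]}' 0.08;  python3 -m pendant '{"dp":[[0,0,-0.02],[0,0,-0.06],[0,0,-0.09],[0,0,-0.09],[0,0,-0.09]],"rotation":[[0,0,0],[0,0,0],[0,0,0],[0,0,0],[0,0,0]]}' 0.0918; python3 go.py 350.5 276.5 110 1.478
```

```text
time: 22.05
tool_pos: [525.9, 350.7, 19.3]
tcp_rot: [3.141, -0.0, 1.33]
contact_force: [-2.7, -2.1, 4.1]
grip_width: 53.4
finger_force: 30.0
time: 22.55
tool_pos: [525.9, 350.6, 18.3]
tcp_rot: [-3.142, 0.0, 1.33]
contact_force: [-0.7, -0.3, 0.5]
grip_width: 80.0
finger_force: 0.0
time: 23.18
tool_pos: [525.3, 350.4, 107.4]
tcp_rot: [-3.14, 0.001, 1.33]
contact_force: [-0.5, 0.2, -0.0]
grip_width: 91.9
finger_force: 0.0
t 23.18 pos [525.3 350.4 107.4] yaw 1.33 dp [-0.1134 -0.1521 -0.0023] rot [-0.001  0.001 -0.148]
```

```bash
python3 -m pendant '{"dp":[[-0.025,-0.034,0],[-0.055,-0.073,0],[-0.085,-0.115,0],[-0.113,-0.152,0],[-0.113,-0.152,0],[-0.113,-0.152,0]],"rotation":[[0,0,-0.05],[0,0,-0.1],[0,0,-0.148],[0,0,-0.148],[0,0,-0.148],[0,0,-0.148]]}'; python3 go.py 350.5 276.5 18 1.478
```

```text
time: 23.92
tool_pos: [351.8, 277.4, 108.1]
tcp_rot: [3.141, 0.0, 1.478]
contact_force: [-0.3, -0.7, 0.7]
grip_width: 91.7
finger_force: 0.0
t 23.93 pos [351.8 277.4 108.1] yaw 1.478 dp [-0.0011 -0.0012  0.0901] rot [ 0.  0. -0.]
```

```bash
python3 -m pendant '{"dp":[[-0.001,-0.001,0.04],[-0.001,-0.001,0.07],[-0.001,-0.001,0.085],[-0.001,-0.001,0.09],[-0.001,-0.001,0.09],[-0.001,-0.001,0.09]],"rotation":[[0,0,0],[0,0,0],[0,0,0],[0,0,0],[0,0,0],[0,0,0]]}'; python3 -m pendant '{"dp":[[0,0,0],[0,0,0],[0,0,0],[0,0,0],[0,0,0],[0,0,0],[0,0,0]],"rotation":[[0,0,0],[0,0,0],[0,0,0],[0,0,0],[0,0,0],[0,0,0],[0,0,0]]}' 0.025;python3 -m pendant '{"dp":[[0,0,-0.02],[0,0,-0.05],[0,0,-0.09],[0,0,-0.1],[0,0,-0.1],[0,0,-0.1]],"rotation":[[0,0,0],[0,0,0],[0,0,0],[0,0,0],[0,0,0],[0,0,0]]}'; python3 go.py 490 -384 118 1.386
```

```text
time: 24.68
tool_pos: [350.8, 276.6, 19.0]
tcp_rot: [3.14, -0.001, 1.478]
contact_force: [-0.3, 0.7, 0.1]
grip_width: 91.8
finger_force: 0.0
time: 25.55
tool_pos: [350.2, 276.3, 18.5]
tcp_rot: [3.142, 0.0, 1.478]
contact_force: [1.0, 0.3, -0.3]
grip_width: 38.1
finger_force: 30.0
time: 26.3
tool_pos: [349.4, 275.9, 117.2]
tcp_rot: [-3.14, 0.002, 1.478]
contact_force: [0.2, 0.6, -1.7]
grip_width: 37.9
finger_force: 30.0
t 26.3 pos [349.4 275.9 117.2] yaw 1.478 dp [-6.440e-01  2.012e-01 -2.000e-04] rot [-0.002  0.002  0.092]
```

```bash
python3 -m pendant '{"dp":[[-0.02,0.006,0],[-0.06,0.019,0],[-0.11,0.034,0],[-0.16,0.05,0],[-0.21,0.066,0],[-0.26,0.081,0],[-0.31,0.097,0],[-0.36,0.112,0]],"rotation":[[0,0,0],[0,0,0],[0,0,0],[0,0,0],[0,0,0],[0,0,0],[0,0,0],[0,0,0]]}'; python3 -m pendant '{"dp":[[-0.05,0.016,0],[-0.1,0.031,0],[-0.15,0.047,0],[-0.2,0.062,0],[-0.25,0.078,0],[-0.275,0.086,0],[-0.284,0.089,0],[-0.284,0.089,0]],"rotation":[[0,0,0],[0,0,0],[0,0,0.02],[0,0,0.04],[0,0,0.06],[0,0,0.08],[0,0,0.092],[0,0,0.092]]}'; python3 -m pendant '{"dp":[[0,0,0],[0,0,0]],"rotation":[[0,0,0],[0,0,0]]}'; python3 go.py 490 -384 27 1.386
```

```text
time: 27.3
tool_pos: [427.8, -94.1, 117.3]
tcp_rot: [-3.139, -0.001, 1.477]
contact_force: [1.1, 1.3, -0.9]
grip_width: 37.6
finger_force: 30.0
time: 28.3
tool_pos: [490.0, -382.9, 117.2]
tcp_rot: [-3.14, -0.001, 1.386]
contact_force: [0.2, 0.6, -0.9]
grip_width: 37.6
finger_force: 30.0
time: 28.55
tool_pos: [490.6, -382.5, 118.7]
tcp_rot: [-3.141, -0.0, 1.387]
contact_force: [0.9, 1.0, -0.9]
grip_width: 38.1
finger_force: 30.0
t 28.55 pos [ 490.6 -382.5  118.7] yaw 1.387 dp [-0.0016 -0.0003  0.0917] rot [-0.    -0.     0.001]
```

```bash
python3 -m pendant '{"dp":[[-0.0015,0,0.03],[-0.0015,0,0.06],[-0.0015,0,0.08],[-0.0015,0,0.089],[-0.0015,0,0.091],[-0.0015,0,0.091],[-0.0015,0,0.091],[-0.0015,0,0.091]],"rotation":[[0,0,0],[0,0,0],[0,0,0],[0,0,0],[0,0,0],[0,0,0],[0,0,0],[0,0,0]]}'; python3 go.py 490 -384 22.3 1.386
```

```text
time: 29.55
tool_pos: [490.4, -385.3, 28.1]
tcp_rot: [3.141, 0.001, 1.386]
contact_force: [-0.7, 0.3, -1.1]
grip_width: 37.8
finger_force: 30.0
t 29.55 pos [ 490.4 -385.3   28.1] yaw 1.386 dp [ 0.0012 -0.0007  0.0058] rot [ 0.001  0.001 -0.   ]
```

```bash
python3 -c "
from h import *
a=cap('top','t4')['pixels'][130:250,380:520];b=cap('side','s4')['pixels'][90:210,320:460]
cv2.imwrite('pics/v4.png',cv2.resize(np.hstack([a,b])[:,:,::-1],None,fx=2.8,fy=2.8,interpolation=cv2.INTER_CUBIC))"
```

```text
(no output)
```

View pics/v4.png

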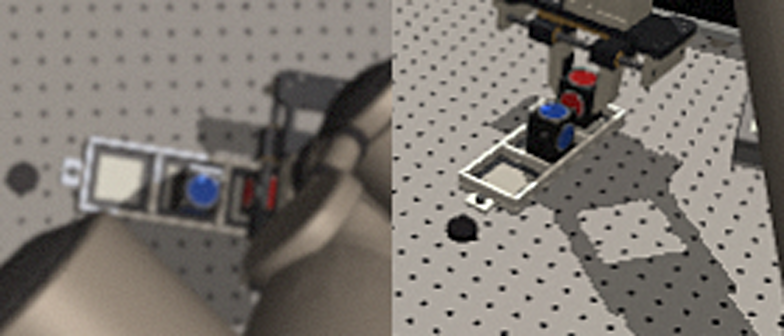

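The red cube is over the far bay, behind the stored blue cube at (552,130), and fits inside the walls. I'll lower it and release.

```bash
python3 -m pendant '{"dp":[[0.001,0,0.002],[0.001,0,0.004],[0.001,0,0.005],[0.001,0,0.0055],[0.001,0,0.006],[0.001,0,0.006],[0.001,0,0.006]],"rotation":[[0,0,0],[0,0,0],[0,0,0],[0,0,0],[0,0,0],[0,0,0],[0,0,0]]}'
```

```text
time: 30.52
tool_pos: [490.3, -384.0, 22.5]
tcp_rot: [3.142, 0.0, 1.386]
contact_force: [-2.3, 2.7, 6.8]
grip_width: 37.9
finger_force: 30.0
```

```bash
python3 -m pendant '{"dp":[[0,0,0],[0,0,0],[0,0,0],[0,0,0]],"rotation":[[0,0,0],[0,0,0],[0,0,0],[0,0,0]]}' 0.07;  python3 -m pendant '{"dp":[[0,0,-0.02],[0,0,-0.06],[0,0,-0.09],[0,0,-0.09],[0,0,-0.09]],"rotation":[[0,0,0],[0,0,0],[0,0,0],[0,0,0],[0,0,0]]}' 0.0918; python3 go.py 415.5 148.5 112 0.86
```

```text
time: 31.02
tool_pos: [490.4, -384.1, 21.4]
tcp_rot: [-3.141, 0.0, 1.386]
contact_force: [-0.1, -0.3, 0.6]
grip_width: 68.7
finger_force: 0.0
time: 31.65
tool_pos: [490.0, -383.7, 110.7]
tcp_rot: [-3.14, -0.001, 1.386]
contact_force: [0.4, -0.4, -1.1]
grip_width: 91.7
finger_force: 0.0
t 31.65 pos [ 490.  -383.7  110.7] yaw 1.386 dp [ 0.5094 -0.1711 -0.0008] rot [-0.001 -0.     0.526]
```

```bash
python3 -m pendant '{"dp":[[0.05,-0.017,0],[0.1,-0.034,0],[0.15,-0.051,0],[0.2,-0.068,0],[0.25,-0.084,0],[0.3,-0.101,0],[0.35,-0.118,0],[0.4,-0.135,0]],"rotation":[[0,0,0],[0,0,0],[0,0,0],[0,0,0],[0,0,0],[0,0,0],[0,0,0],[0,0,0]]}'; python3 -m pendant '{"dp":[[0.05,-0.017,0],[0.1,-0.033,0],[0.109,-0.036,0],[0.109,-0.036,0],[0.109,-0.036,0],[0.109,-0.036,0]],"rotation":[[0,0,0.15],[0,0,0.3],[0,0,0.45],[0,0,0.526],[0,0,0.526],[0,0,0.526]]}';  python3 go.py 415.5 148.5 18 0.86
```

```text
time: 32.65
tool_pos: [430.0, 35.5, 110.4]
tcp_rot: [-3.139, 0.0, 1.385]
contact_force: [1.1, -0.0, 0.4]
grip_width: 91.5
finger_force: 0.0
time: 33.4
tool_pos: [415.6, 147.4, 110.9]
tcp_rot: [-3.141, 0.001, 0.861]
contact_force: [0.4, -0.5, 0.7]
grip_width: 92.0
finger_force: 0.0
t 33.4 pos [415.6 147.4 110.9] yaw 0.861 dp [ 0.0009 -0.0007  0.0929] rot [-0.001  0.001  0.001]
```

```bash
python3 -m pendant '{"dp":[[0.001,-0.001,0.04],[0.001,-0.001,0.07],[0.001,-0.001,0.088],[0.001,-0.001,0.093],[0.001,-0.001,0.093],[0.001,-0.001,0.093]],"rotation":[[0,0,0],[0,0,0],[0,0,0],[0,0,0],[0,0,0],[0,0,0]]}'; python3 -m pendant '{"dp":[[0,0,0],[0,0,0],[0,0,0],[0,0,0],[0,0,0],[0,0,0],[0,0,0]],"rotation":[[0,0,0],[0,0,0],[0,0,0],[0,0,0],[0,0,0],[0,0,0],[0,0,0]]}' 0.025;python3 -m pendant '{"dp":[[0,0,-0.02],[0,0,-0.05],[0,0,-0.09],[0,0,-0.1],[0,0,-0.1],[0,0,-0.1]],"rotation":[[0,0,0],[0,0,0],[0,0,0],[0,0,0],[0,0,0],[0,0,0]]}'; python3 go.py 513 -257 118 1.386
```

```text
time: 34.15
tool_pos: [416.4, 149.1, 19.2]
tcp_rot: [3.141, -0.001, 0.86]
contact_force: [0.1, 0.0, -1.0]
grip_width: 91.9
finger_force: 0.0
time: 35.02
tool_pos: [415.9, 149.1, 18.5]
tcp_rot: [3.142, 0.0, 0.86]
contact_force: [0.5, -0.6, -0.3]
grip_width: 37.8
finger_force: 29.9
time: 35.78
tool_pos: [415.0, 148.9, 117.2]
tcp_rot: [-3.14, 0.002, 0.86]
contact_force: [0.3, 0.1, -0.7]
grip_width: 37.5
finger_force: 29.9
t 35.77 pos [415.  148.9 117.2] yaw 0.86 dp [-0.2436  0.3392 -0.0008] rot [-0.002  0.002 -0.526]
```

```bash
python3 -m pendant '{"dp":[[-0.015,0.021,0],[-0.04,0.056,0],[-0.07,0.098,0],[-0.1,0.139,0],[-0.13,0.181,0],[-0.16,0.223,0],[-0.19,0.264,0],[-0.21,0.292,0]],"rotation":[[0,0,0],[0,0,0],[0,0,0],[0,0,0],[0,0,0],[0,0,0],[0,0,0],[0,0,0]]}'; python3 -m pendant '{"dp":[[-0.02,0.028,0],[-0.03,0.042,0],[-0.034,0.047,0],[-0.034,0.047,0],[-0.034,0.047,0],[-0.034,0.047,0],[-0.034,0.047,0]],"rotation":[[0,0,-0.1],[0,0,-0.22],[0,0,-0.35],[0,0,-0.48],[0,0,-0.526],[0,0,-0.526],[0,0,-0.526]]}';  python3 go.py 513.5 -256.5 27 1.386
```

```text
time: 36.78
tool_pos: [499.6, -202.6, 116.7]
tcp_rot: [-3.139, 0.001, 0.858]
contact_force: [0.6, 0.3, -1.4]
grip_width: 38.1
finger_force: 29.9
time: 37.65
tool_pos: [513.2, -256.8, 117.6]
tcp_rot: [-3.14, -0.001, 1.385]
contact_force: [0.1, 0.6, -0.7]
grip_width: 37.7
finger_force: 29.9
t 37.65 pos [ 513.2 -256.8  117.6] yaw 1.385 dp [0.0003 0.0004 0.0906] rot [-0.001 -0.001 -0.001]
```

```bash
python3 -m pendant '{"dp":[[0,0,0.03],[0,0,0.06],[0,0,0.08],[0,0,0.088],[0,0,0.09],[0,0,0.09],[0,0,0.09],[0,0,0.09]],"rotation":[[0,0,0],[0,0,0],[0,0,0],[0,0,0],[0,0,0],[0,0,0],[0,0,0],[0,0,0]]}'; python3 go.py 513.5 -256.5 22.3 1.386
```

```text
time: 38.65
tool_pos: [513.7, -257.2, 29.1]
tcp_rot: [3.141, 0.001, 1.386]
contact_force: [-0.7, -0.0, -1.0]
grip_width: 37.5
finger_force: 29.9
t 38.65 pos [ 513.7 -257.2   29.1] yaw 1.386 dp [ 0.0007 -0.0004  0.0068] rot [ 0.001  0.001 -0.   ]
```

```bash
python3 -m pendant '{"dp":[[0,0,0.002],[0,0,0.004],[0,0,0.005],[0,0,0.006],[0,0,0.0065],[0,0,0.007],[0,0,0.007]],"rotation":[[0,0,0],[0,0,0],[0,0,0],[0,0,0],[0,0,0],[0,0,0],[0,0,0]]}'
```

```text
time: 39.52
tool_pos: [513.5, -257.0, 22.5]
tcp_rot: [3.141, 0.0, 1.386]
contact_force: [-4.3, 1.2, 7.0]
grip_width: 37.6
finger_force: 30.0
```

```bash
python3 -m pendant '{"dp":[[0,0,0],[0,0,0],[0,0,0],[0,0,0]],"rotation":[[0,0,0],[0,0,0],[0,0,0],[0,0,0]]}' 0.07;  python3 -m pendant '{"dp":[[0,0,-0.02],[0,0,-0.06],[0,0,-0.12],[0,0,-0.16],[0,0,-0.16]],"rotation":[[0,0,0],[0,0,0],[0,0,0],[0,0,0],[0,0,0]]}' 0.0918; python3 -m pendant '{"dp":[[-0.04,-0.035,0],[-0.08,-0.07,0],[-0.12,-0.105,0],[-0.16,-0.14,0],[-0.2,-0.175,0],[-0.24,-0.21,0],[-0.24,-0.21,0],[-0.24,-0.21,0]],"rotation":[[0,0,0],[0,0,0],[0,0,0],[0,0,0],[0,0,0],[0,0,0],[0,0,0],[0,0,0]]}'; python3 -c "
from h import *
a=cap('top','t5')['pixels'][125:285,160:500];b=cap('side','s5')['pixels'][110:370,165:445]
cv2.imwrite('pics/v5.png',cv2.resize(a[:,:,::-1],None,fx=2.3,fy=2.3,interpolation=cv2.INTER_CUBIC))
cv2.imwrite('pics/v6.png',cv2.resize(b[:,:,::-1],None,fx=2.3,fy=2.3,interpolation=cv2.INTER_CUBIC))"
```

```text
time: 40.02
tool_pos: [513.5, -257.0, 21.4]
tcp_rot: [-3.142, 0.0, 1.386]
contact_force: [0.9, -0.1, -0.3]
grip_width: 69.0
finger_force: 0.0
time: 40.65
tool_pos: [515.0, -258.0, 185.2]
tcp_rot: [3.135, 0.003, 1.386]
contact_force: [-0.2, 0.0, -1.3]
grip_width: 91.6
finger_force: 0.0
time: 41.65
tool_pos: [262.9, -453.6, 180.5]
tcp_rot: [-3.141, -0.002, 1.385]
contact_force: [1.2, 0.4, -0.3]
grip_width: 91.7
finger_force: 0.0
```

View pics/v5.png

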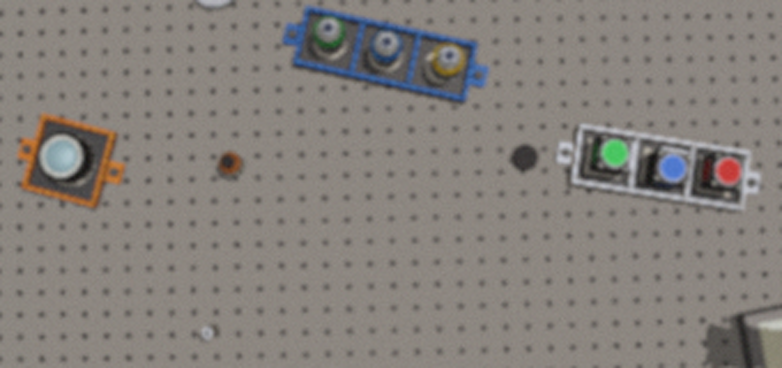

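View pics/v6.png

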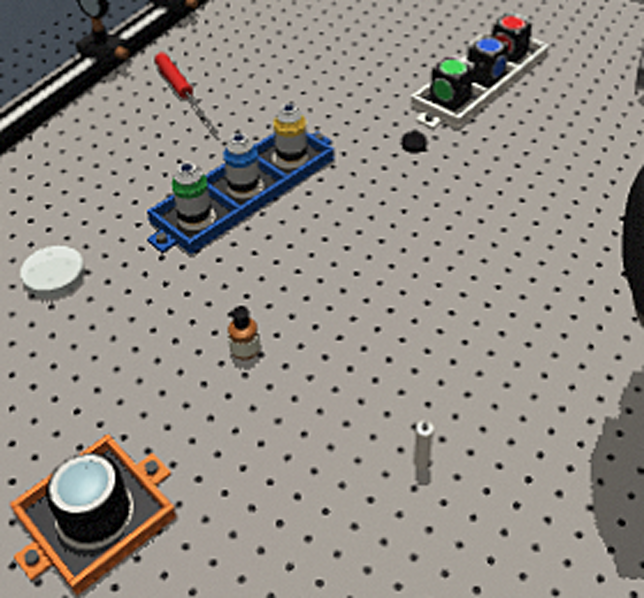

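All seven parts stand upright in their bays in both views: the objectives at about (330,35), (386,47) and (449,60) in the top crop, the cubes at (614,153), (672,167) and (728,170), and the condenser at (62,157).

```bash
python3 -c "
from h import *
t=load('t5')
f=lambda u,v:((u+.5)/2.3-.5+160,(v+.5)/2.3-.5+125)
for n,a,z in(('cond',f(62,157),45),('yel',f(449,57),68),('blue',f(386,45),68),('g',f(614,153),50),('r',f(728,170),50)): print(n,pt(t,a,z)[0].round(1))
print(workorder.close_job())"
```

```text
cond [526.8 346.7]
yel [621.5 -79.4]
blue [636.2 -12. ]
g [ 515.2 -257.6]
r [ 493.4 -383.9]
the job is handed in; nothing more can be done
None
```

All five parts stand upright in their bays, measured within about 6 mm of the bay centres; the stored objective and cube look undisturbed, and the job was handed in at about 42 s with no verdict returned.

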